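# Find the socket that fits the newel bolt

### The arm

A 6-joint arm with a two-finger parallel gripper is mounted at the origin on the work surface. World frame = base frame: x ahead of the robot, y to its left, z up, the work surface at z = 0. Lengths are in m, angles in rad, forces in N, time in s.
With the tool pointing down it reaches from about 0.425 to 0.95 m from the base axis. Payload 3.5 kg.
Tool frame: the origin (TCP) lies on the centre line of the jaws, within the pads' length; the fingertips stand 14 mm ahead of it and the grasp point (between the pads) lies 5 mm behind it (ctrl.finger_overhang is the distance from the TCP to the fingertips, in m); z points along the fingers, y is the line along which they close (so a half turn about z gives the same grasp; the last joint's range is limited). The gripper opens to 85 mm and grips with 20 to 120 N. Pads are 22 mm wide; open, the fingers measure 114 mm over their backs; the gripper's body (76 mm by 85 mm) begins 54 mm behind the grasp point. The pads swing forward as they close: fully open they stand 13 mm farther back than shut.
Start: joints at [-0.15, 0.286, 1.577, -0, 1.279, -0.15], TCP at [0.675, 0, 0.223] pointing down, gripper open.
Joint ranges: [-2.77, 2.77], [-0.9, 2.22], [0.21, 2.48], [-1.53, 4.67], [0.24, 2.81], [-2.84, 2.84]. Speed limits (rad/s): [2.79, 2.79, 3.14, 3.14, 3.14, 3.14].

### API

Orientations are given as a unit quaternion [x, y, z, w].
In Python, from plant import ctrl gives the robot as it stands.
- The arm moves only by the tool send_rows, never from a script. Its argument "moves" is text: rows parted by semicolons, each of 7 numbers parted by spaces: the turn, a rotation vector about the tool's x, y, z in units of 360 degrees (1.0 is 360 degrees), then the shift along the tool's x, y, z in units of 20 cm (1.0 is 20 cm), then the gripper's target within -1 to 1 (fully open at 1, half-way at 0, shut at -1). A call has 1 to 12 rows; each row is the pose to reach, as a shift and turn from the pose commanded when the call began, along the tool's axes at that moment, turning the shorter way round; what a row does not reach only later rows make up. A row lasts 1/8 s, in which the tool goes at most 62.5 mm and 10.7 degrees, less where a joint would pass 70% of its speed; a pose out of reach is approached as far as the arm can. A call with a number of a shift or a turn outside -1 to 1 is refused whole. A call with a gripper value outside its range is refused whole. The fingers move at their own pace and stop on an object; "newtons" is the grip in N (left out, the last holds). Time passes only in rows, so rows that repeat a pose let the fingers close. It gives the time, the measured TCP pose, the force, the opening and the grip force at its end, in the units of the state.
- ctrl.get_state(): the state, without advancing time (a new reading comes with each control period).
- ctrl.read_camera(name): name is "scene" or "side" or "wrist"; returns a dict with "image" (480x640x3 uint8, red, green, blue), "fovy" (degrees; the focal length in pixels is half the picture's height over the tangent of half this angle, whatever the lens; pixels are square), "cx", "cy" (the principal point, pixels), "extrinsics" (4x4, takes a point from camera to world coordinates). Camera axes: x right, y up, looking along -z (the intrinsics and any distortion apply to the point x, -y, -z); pixel columns grow to the right and rows downward; lengths in m; the calibration is good to about 2 mm. A picture is of the moment at which its call begins. There is no depth.
- ctrl.sign_off(): hands the job in; it is judged then, once.
The state is a dict: "time": time; "qpos": joint angles; "dq": joint speeds; "joint_efforts": joint torques, N m; "eef_pos": TCP position; "tcp_rot": TCP orientation; "contact_force": force on the tool from outside, world axes, zero at the start; "wrist_torque": the same for the moment, N m; "opening": opening from 0.0 (shut) to 1.0 (fully open); "finger_force": force on a finger pad.
Only numpy, scipy, OpenCV 4.12 (cv2) and the standard library are available. Lean on these libraries where they do the work, as an engineer would, in place of code of your own. Each camera call takes 0.05 s, during which the arm holds its last target. There are 200 camera calls.

### The job

Find which of the three sockets fits the hex nut on the wooden post foot that stands on the red square: try them on the nut from above and keep the one that goes fully home (one too small will not go over the nut, one too big will not enter the round recess about it). Finish with the fitting socket fully home over that nut, upright and at rest, and still held in the gripper: do not let go of it. Leave the other two sockets standing upright on the bench, and the other things on the bench where they are.

Things in the scene. Friction and masses are not known exactly. Their poses are not given: they have to be found in the camera images.
- mat: Red square on the bench, 170 x 170 mm, 3 mm thick, fixed. It marks the job: exactly one of the three post feet is centred on it. Origin: its centre, on the bench.
- nut_a (a point): Brass hex nut, 19, 24 or 30 mm across flats (the three differ; which is which is not told), in a round recess 8 mm deep and 4 mm wider than the fitting socket, in a fixed 90 x 90 mm wooden foot 52 mm tall. Point: bolt axis on the recess floor, 44 mm above the bench, where the mouth of the fitting socket rests when home. Nut top 16 mm (last 4 chamfered), bolt end 20.5 mm above it. z up; x square to a flat.
- nut_b (a point): Brass hex nut, 19, 24 or 30 mm across flats (the three differ; which is which is not told), in a round recess 8 mm deep and 4 mm wider than the fitting socket, in a fixed 90 x 90 mm wooden foot 52 mm tall. Point: bolt axis on the recess floor, 44 mm above the bench, where the mouth of the fitting socket rests when home. Nut top 16 mm (last 4 chamfered), bolt end 20.5 mm above it. z up; x square to a flat.
- nut_c (a point): Brass hex nut, 19, 24 or 30 mm across flats (the three differ; which is which is not told), in a round recess 8 mm deep and 4 mm wider than the fitting socket, in a fixed 90 x 90 mm wooden foot 52 mm tall. Point: bolt axis on the recess floor, 44 mm above the bench, where the mouth of the fitting socket rests when home. Nut top 16 mm (last 4 chamfered), bolt end 20.5 mm above it. z up; x square to a flat.
- socket_small: Loose steel socket, mouth down, for a 19 mm nut; about 220 g. Body 30 mm across, 27 mm tall, blue 7 mm collar above, then a dark 22 x 22 mm square adapter from 34 to 78 mm up: grip there (57 mm up). Hex hole 21 mm across flats, 27 deep. Origin: centre of mouth, on the bench; z up; x is square to a flat of the adapter and to a flat of the hole.
- socket_medium: Loose steel socket, mouth down, for a 24 mm nut; about 260 g. Body 36 mm across, 27 mm tall, yellow 7 mm collar above, then a dark 22 x 22 mm square adapter from 34 to 78 mm up: grip there (57 mm up). Hex hole 26 mm across flats, 27 deep. Origin: centre of mouth, on the bench; z up; x is square to a flat of the adapter and to a flat of the hole.
- socket_large: Loose steel socket, mouth down, for a 30 mm nut; about 310 g. Body 43 mm across, 27 mm tall, green 7 mm collar above, then a dark 22 x 22 mm square adapter from 34 to 78 mm up: grip there (57 mm up). Hex hole 32 mm across flats, 27 deep. Origin: centre of mouth, on the bench; z up; x is square to a flat of the adapter and to a flat of the hole.
- glue: Bystander, leave it alone: white glue bottle with orange cap, 56 mm across, 160 mm tall. Origin: centre of its underside.
- tin: Bystander, leave it alone: steel tin with green label, 86 mm across, 100 mm tall. Origin: centre of its underside.
- jar: Bystander, leave it alone: amber jar with red lid, 68 mm across, 85 mm tall. Origin: centre of its underside.
- finial: Bystander, leave it alone: turned dark wooden finial, up to 56 mm across, 105 mm tall. Origin: centre of its underside.
- brush: Bystander, leave it alone: brush lying flat. Origin: on the bench under the middle of its length.
- hammer: Bystander, leave it alone: hammer lying flat. Origin: on the bench under the middle of its length.
- mug: Bystander, leave it alone: blue mug, 76 mm across, 90 mm tall, with a handle. Origin: centre of its underside.
Things that resemble listed ones, but are neither listed nor needed, are in the scene too. What is shaped like the socket_small but orange is not meant.

How it is judged:
On the way:
1. a socket has been carried in the gripper clear above the foot on the red square (((height (world z) of socket_small above 0.055 m and contact force between the fingers and socket_small above 1 N and horizontal distance between socket_small and mat below 0.06 m) or (height (world z) of socket_medium above 0.055 m and contact force between the fingers and socket_medium above 1 N and horizontal distance between socket_medium and mat below 0.06 m) or (height (world z) of socket_large above 0.055 m and contact force between the fingers and socket_large above 1 N and horizontal distance between socket_large and mat below 0.06 m))), for 0.1 s.
At the end, for the whole second after the job is handed in: One socket is fully home over the nut on the red square (only the fitting one can be): mouth within 3 mm of the recess floor, axes within 4 mm, tilt under 0.07 rad, at rest, gripped (over 2 N). The other two stand upright (within 0.1 rad) on the bench, at rest and not touching the robot (((horizontal distance between socket_small and mat below 0.004 m and height (world z) of socket_small between 0.041 and 0.047 m and angle between socket_small's own z axis and vertical below 0.07 rad and contact force between the fingers and socket_small above 2 N and linear speed of each of socket_small, socket_medium, socket_large below 0.02 m/s and height (world z) of socket_medium between -0.005 and 0.005 m and angle between each of socket_medium, socket_large's own z axis and vertical below 0.1 rad and contact force between the arm and socket_medium below 0.5 N and height (world z) of socket_large between -0.005 and 0.005 m and contact force between the arm and socket_large below 0.5 N) or (horizontal distance between socket_medium and mat below 0.004 m and height (world z) of socket_medium between 0.041 and 0.047 m and angle between socket_medium's own z axis and vertical below 0.07 rad and contact force between the fingers and socket_medium above 2 N and linear speed of each of socket_medium, socket_small, socket_large below 0.02 m/s and height (world z) of socket_small between -0.005 and 0.005 m and angle between each of socket_small, socket_large's own z axis and vertical below 0.1 rad and contact force between the arm and socket_small below 0.5 N and height (world z) of socket_large between -0.005 and 0.005 m and contact force between the arm and socket_large below 0.5 N) or (horizontal distance between socket_large and mat below 0.004 m and height (world z) of socket_large between 0.041 and 0.047 m and angle between socket_large's own z axis and vertical below 0.07 rad and contact force between the fingers and socket_large above 2 N and linear speed of each of socket_large, socket_small, socket_medium below 0.02 m/s and height (world z) of socket_small between -0.005 and 0.005 m and angle between each of socket_small, socket_medium's own z axis and vertical below 0.1 rad and contact force between the arm and socket_small below 0.5 N and height (world z) of socket_medium between -0.005 and 0.005 m and contact force between the arm and socket_medium below 0.5 N))); the arm keeps its last pose, push and grip.
It fails at once if another thing on the bench is moved more than 30 mm (distance of any of glue, tin, jar, finial, brush, hammer, mug from where it was at the start of the episode above 0.03 m).
It also fails if it takes over 72 s, if anything falls off the work surface, if the arm or the gripper's body presses on something with over 40 N, if the wrist force passes 120 N, or if a joint passes its speed limit or range.

## Working session

There is one attempt and no reset: what is moved stays moved. The work goes in short steps, Python scripts to look and compute and a tool call to move; the robot and the scene stay as the last step left them, time stands still between calls to the robot, and variables do not carry over. Pictures are saved under pics/ and viewed, at most 10 in all, crops included, and the job is handed in when it is done.

Besides the shell and the picture viewer there is one more tool, called as a command line: name --argument value ..., lists and objects as JSON in quotes. send_rows: Moves the arm, as the interface text tells. Its arguments: {"type":"object","properties":{"moves":{"type":"string"},"newtons":{"type":"number"}},"required":["moves"]}

```bash
mkdir -p pics; ls
python3 - <<'E'
from plant import ctrl
import cv2,numpy as np,pickle
for n in ("scene","side","wrist"):
    c=ctrl.read_camera(n); cv2.imwrite(f"pics/{n}0.png",c["image"][:,:,::-1]); 
    print(n,c["fovy"],c["cx"],c["cy"],np.round(c["extrinsics"],4).tolist(),[k for k in c])
    pickle.dump(c,open(f"pics/{n}0.pkl","wb"))
s=ctrl.get_state();print(s)
E
```

```text
pics
scene 56.89917612636679 328.02082832808264 236.30210187308325 [[0.4566, -0.7422, 0.4905, 1.096], [0.8896, 0.3854, -0.245, -0.2919], [-0.0072, 0.5482, 0.8363, 1.0031], [0.0, 0.0, 0.0, 1.0]] ['image', 'fovy', 'cx', 'cy', 'extrinsics']
side 53.073050323605386 322.1965700676679 240.27315048339392 [[0.8573, 0.3126, -0.409, 0.0678], [-0.5146, 0.5413, -0.665, -0.7745], [0.0135, 0.7806, 0.6249, 0.7746], [0.0, 0.0, 0.0, 1.0]] ['image', 'fovy', 'cx', 'cy', 'extrinsics']
wrist 67.05613503386365 328.1114120310359 236.28316023764913 [[1.0, -0.0003, 0.0035, 0.6753], [-0.0007, 0.9585, 0.2851, 0.0727], [-0.0034, -0.2851, 0.9585, 0.3717], [0.0, 0.0, 0.0, 1.0]] ['image', 'fovy', 'cx', 'cy', 'extrinsics']
{'time': 0.15, 'qpos': array([-1.50019442e-01,  2.87028714e-01,  1.57784438e+00, -2.50957378e-05,
        1.27862103e+00, -1.49983328e-01]), 'dq': array([-9.13720870e-04, -2.30190457e-03, -3.97584310e-03, -8.01002692e-04,
       -8.20588351e-05,  7.81485560e-04]), 'joint_efforts': array([ 7.91554030e-04, -4.06602967e+01, -2.93140125e+01, -8.94972595e-05,
        3.96185191e-03, -2.97825103e-06]), 'eef_pos': array([6.74465278e-01, 9.10272164e-05, 2.21618602e-01]), 'tcp_rot': array([ 7.07116666e-01,  7.07096257e-01, -5.73926270e-04, -7.58056251e-04]), 'contact_force': array([ 0.46868676,  0.09240665, -0.02234966]), 'wrist_torque': array([-0.02773635, -0.00836792, -0.08986691]), 'finger_force': 0.0, 'opening': 0.9986567325202643}
```

View pics/scene0.png

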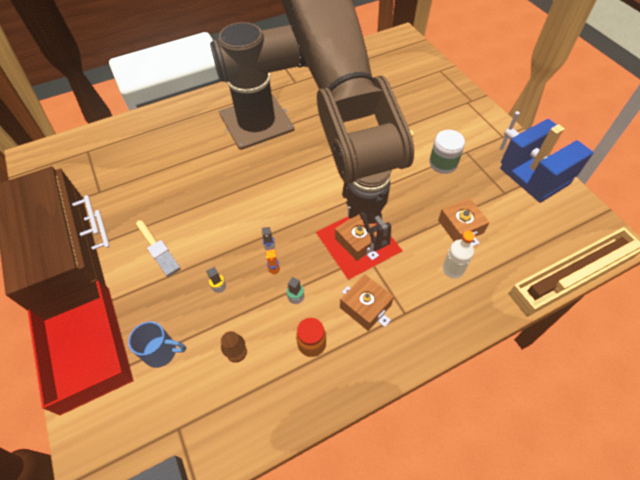

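View pics/side0.png

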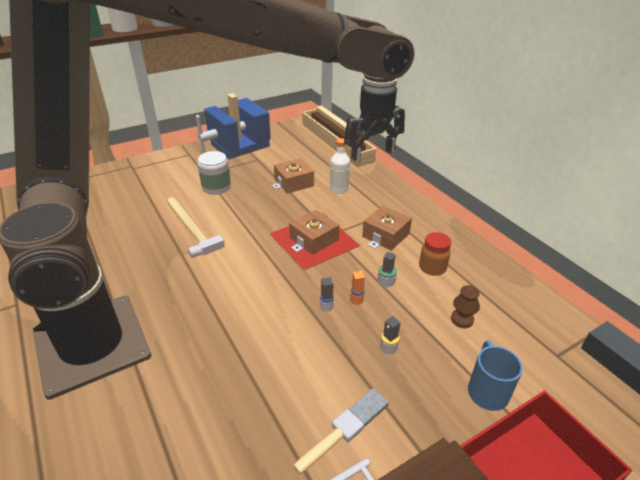

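```bash
cat > h.py <<'E'
import numpy as np,cv2,pickle
def ray(c,u,v):
    f=240/np.tan(np.radians(c["fovy"]/2)); E=c["extrinsics"]
    return E[:3,3],E[:3,:3]@np.array([(u-c["cx"])/f,-(v-c["cy"])/f,-1])
def at(c,u,v,z):
    o,d=ray(c,u,v); return o+d*(z-o[2])/d[2]
def grab(n,tag):
    from plant import ctrl
    c=ctrl.read_camera(n); pickle.dump(c,open(f"pics/{n}{tag}.pkl","wb")); cv2.imwrite(f"pics/{n}{tag}.png",c["image"][:,:,::-1]); return c
def load(n,tag): return pickle.load(open(f"pics/{n}{tag}.pkl","rb"))
E
python3 - <<'E'
from h import *
s=load("scene","0");d=load("side","0")
for n,a,b,z in [("mat nut",(361,231),(315,224),.0645),("blue",(267,231),(327,281),.078),("orange",(271,254),(358,274),.078),("green",(294,283),(390,256),.078),("yellow",(214,273),(392,322),.078),("nutfar",(465,215),(294,167),.0645),("nutnear",(367,298),(387,222),.0645),("jar",(311,329),(437,240),.085)]:
    print(n,at(s,*a,z).round(3),at(d,*b,z).round(3))
S=s["image"];D=d["image"]
a=cv2.resize(S[210:310,190:440],None,fx=3.2,fy=3.2,interpolation=cv2.INTER_CUBIC)[:, :800]
b=cv2.resize(D[200:360,280:440],(280*1,280),interpolation=cv2.INTER_CUBIC)
o=np.zeros((600,800,3),np.uint8); o[:320]=a[:320]; o[320:,:]=0; o[320:600,:280]=b
w=load("wrist","0")["image"]; o[320:600,300:673]=cv2.resize(w,(373,280))
cv2.imwrite("pics/m1.png",o[:,:,::-1])
E
```

```text
mat nut [0.57  0.065 0.064] [0.55  0.045 0.064]
blue [ 0.468 -0.15   0.078] [ 0.462 -0.156  0.078]
orange [ 0.535 -0.168  0.078] [ 0.531 -0.17   0.078]
green [ 0.633 -0.151  0.078] [ 0.626 -0.157  0.078]
yellow [ 0.521 -0.309  0.078] [ 0.511 -0.315  0.078]
nutfar [0.651 0.331 0.064] [0.637 0.315 0.064]
nutnear [ 0.739 -0.015  0.064] [ 0.71  -0.037  0.064]
jar [ 0.755 -0.166  0.085] [ 0.749 -0.172  0.085]
```

View pics/m1.png

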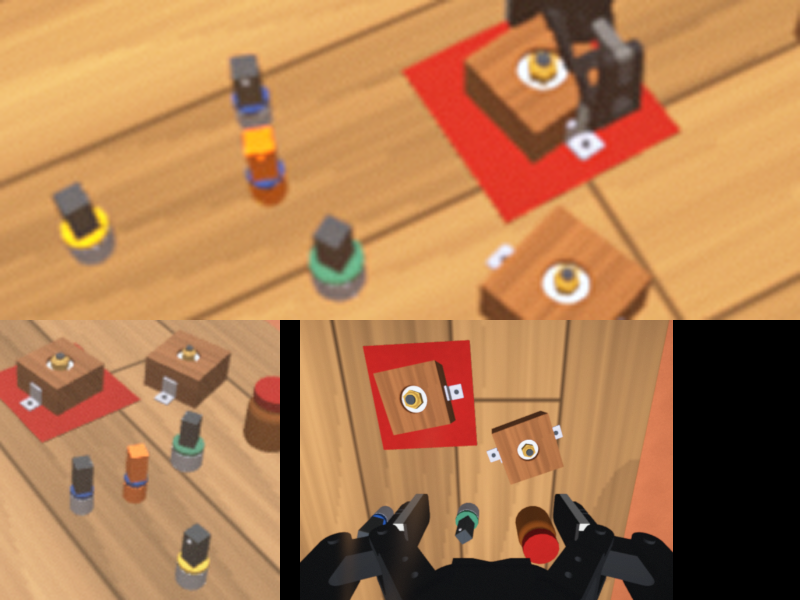

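Run:
```python
from h import *
w=load("wrist","0")["image"]
a=cv2.resize(w[60:210,110:310],(800,600),interpolation=cv2.INTER_CUBIC)
cv2.imwrite("pics/m2.png",a[:,:,::-1])
```

```text
(no output)
```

View pics/m2.png

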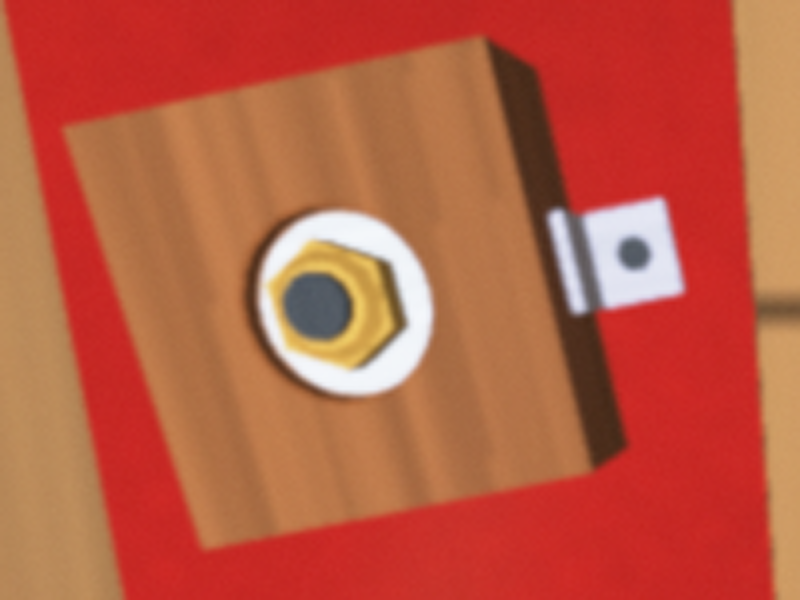

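send_rows --moves "0 0 0 0.15 -0.27 0.05 1; 0 0 0 0.25 -0.45 0.08 1; 0 0 0 0.3 -0.55 0.1 1; 0 0 0 0.3 -0.55 0.1 1; 0 0 0 0.3 -0.55 0.1 1"

```text
time: 0.78
eef_pos: [0.5657, 0.0597, 0.2031]
tcp_rot: [0.707, 0.707, 0.0, 0.0]
contact_force: [0.3, 0.1, 1.1]
opening: 1.002
finger_force: 0.0
```

Run:
```python
from h import *
w=load("wrist","0"); print(at(w,189.2,136.5,.0645),at(w,195,135.5,.052))
c=grab("wrist","1"); im=c["image"]
a=im[130:330,190:460]; a=cv2.resize(a,(800,592),interpolation=cv2.INTER_CUBIC)
f=240/np.tan(np.radians(c["fovy"]/2))
E=c["extrinsics"]; p=E[:3,:3].T@(at(w,189.2,136.5,.0645)-E[:3,3]); print(E.round(3).tolist(),c["cx"]+f*p[0]/-p[2],c["cy"]-f*p[1]/-p[2])
cv2.imwrite("pics/m3.png",a[:,:,::-1])
from plant import ctrl
s=ctrl.get_state();print(s["eef_pos"],s["tcp_rot"])
```

```text
[0.56044143 0.06653951 0.0645    ] [0.5608057 0.0671065 0.052    ]
[[1.0, 0.001, 0.0, 0.566], [-0.001, 0.958, 0.286, 0.132], [-0.0, -0.286, 0.958, 0.353], [0.0, 0.0, 0.0, 1.0]] 321.28395362247187 212.4898295379076
[0.56594703 0.05954654 0.20311611] [7.07266150e-01 7.06947178e-01 2.83149894e-04 4.47371790e-04]
```

View pics/m3.png

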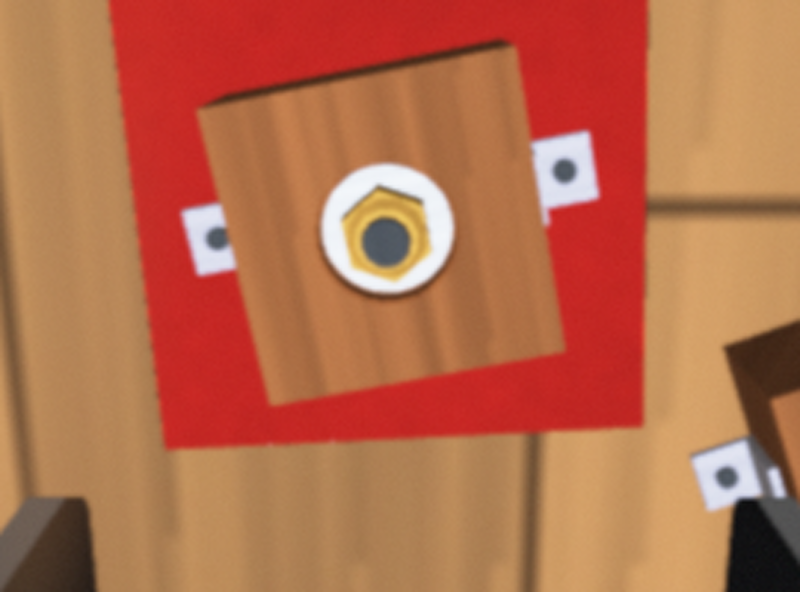

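send_rows --moves "0 0 0 -0.2 -0.03 0 1; 0 0 0 -0.5 -0.08 0 1; 0 0 0 -0.8 -0.12 0 1; 0 0 0 -1.0 -0.15 0 1"

```text
time: 1.32
eef_pos: [0.5353, -0.1433, 0.2031]
tcp_rot: [0.708, 0.706, 0.0, 0.001]
contact_force: [0.3, 1.0, -0.4]
opening: 1.0
finger_force: 0.0
```

send_rows --moves "0 0 0 -0.3 -0.05 0 1; 0 0 0 -0.6 -0.1 0.05 1; 0 0 0 -0.75 -0.1 0.1 1; 0 0 0 -0.75 -0.1 0.1 1; 0 0 0 -0.75 -0.1 0.1 1"

```text
time: 1.95
eef_pos: [0.5153, -0.29, 0.1828]
tcp_rot: [0.707, 0.707, 0.0, -0.0]
contact_force: [0.9, -0.5, -0.6]
opening: 0.999
finger_force: 0.0
```

Run:
```python
from h import *
# nut
c=load("wrist","1"); g=lambda x,y:at(c,190+x/2.963,130+y/2.96,.052)[:2]
P=np.array([g(198,107),g(515,44),g(565,352),g(270,405)]);print(P.round(4),P.mean(0))
for i in range(4):
    e=P[(i+1)%4]-P[i];print(np.hypot(*e).round(4),np.degrees(np.arctan2(e[1],e[0])).round(1)%90)
print("bolt",at(c,320.3,211.8,.0645)); print("recess",g(388,231),np.ptp([g(320,231)[0],g(455,231)[0]]),np.ptp([g(388,163)[1],g(388,297)[1]]))
n=lambda x,y:at(c,190+x/2.963,130+y/2.96,.056)[:2]
for a,b in [((424,203),(431,250)),((343,215),(352,265))]:
    e=n(*b)-n(*a);print("flat",np.degrees(np.arctan2(e[1],e[0]))%90)
m=[at(c,190+x/2.963,130+y/2.96,.003)[:2] for x,y in [(167,448),(642,427)]];print("mat",m)
c=grab("wrist","2");im=c["image"]
cv2.imwrite("pics/m4.png",cv2.resize(im[120:420,130:530],(800,600),interpolation=cv2.INTER_CUBIC)[:,:,::-1])
from plant import ctrl
s=ctrl.get_state();print(s["eef_pos"],s["tcp_rot"],s["time"])
```

```text
[[0.5075 0.1027]
 [0.5949 0.1195]
 [0.6121 0.0309]
 [0.5241 0.0142]] [0.55965713 0.06683518]
0.089 10.9
0.0902 11.0
0.0895 10.800000000000011
0.09 10.599999999999994
bolt [0.55964255 0.06711594 0.0645    ]
recess [0.55993437 0.06755335] 0.03864982293272223 0.039153437095218624
flat 8.53416771138967
flat 9.011365591036878
mat [array([ 0.48024125, -0.02127989]), array([ 0.64776331, -0.01339861])]
[ 0.5154453  -0.28952237  0.18303654] [7.06916583e-01 7.07296899e-01 1.68899029e-04 1.14799144e-04] 2.0
```

View pics/m4.png

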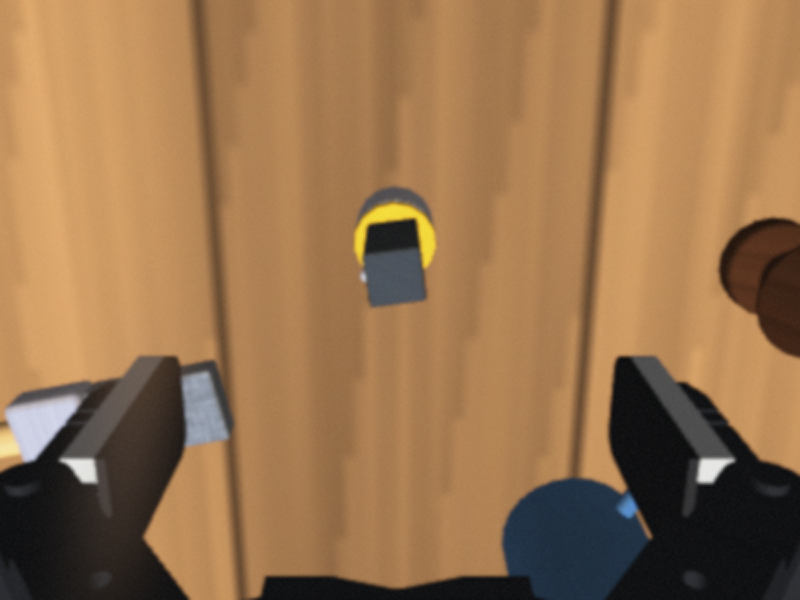

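Run:
```python
from h import *
c=load("wrist","2"); g=lambda x,y,z=.078:at(c,130+x/2,120+y/2,z)[:2]
P=np.array([g(364,252),g(419,246),g(426,299),g(371,306)]);print(P.mean(0))
for i in range(4):
    e=P[(i+1)%4]-P[i];print(np.hypot(*e).round(4),np.degrees(np.arctan2(e[1],e[0])).round(1)%90)
print("finial base",g(775,268,.02),"top",g(800,310,.1),"mug",g(575,560,.09), "collar", g(395,241,.034),"body",g(394,224,.02))
```

```text
[ 0.51498127 -0.3102471 ]
0.0205 6.5
0.0212 7.599999999999994
0.021 7.699999999999989
0.0216 6.200000000000003
finial base [ 0.68852471 -0.32755433] top [ 0.65533174 -0.31482611] mug [ 0.58759288 -0.42785534] collar [ 0.51485623 -0.31016425] body [ 0.51437297 -0.30650872]
```

send_rows --moves "0 0 -0.0194 -0.101 0 0.1 0.2; 0 0 -0.0194 -0.101 0 0.3 0.2; 0 0 -0.0194 -0.101 0 0.5 0.2; 0 0 -0.0194 -0.101 0 0.62 0.2; 0 0 -0.0194 -0.101 0 0.655 0.2; 0 0 -0.0194 -0.101 0 0.655 -0.3; 0 0 -0.0194 -0.101 0 0.655 -1; 0 0 -0.0194 -0.101 0 0.655 -1; 0 0 -0.0194 -0.101 0 0.655 -1; 0 0 -0.0194 -0.101 0 0.655 -1" --newtons 60

```text
time: 3.25
eef_pos: [0.516, -0.3108, 0.0535]
tcp_rot: [0.663, 0.749, 0.0, 0.001]
contact_force: [-0.4, 1.3, 5.0]
opening: 0.243
finger_force: 62.5
```

send_rows --moves "0 0 0 0 0 -0.15 -1; 0 0 0 0 0 -0.35 -1; 0 0 0 0 0 -0.6 -1; 0 0 0 0.2 0.05 -0.65 -1; 0 0 0 0.45 0.11 -0.65 -1; 0 0 0 0.7 0.17 -0.65 -1; 0 0 0 0.9 0.22 -0.65 -1; 0 0 0 0.9 0.22 -0.65 -1"

```text
time: 4.25
eef_pos: [0.536, -0.1234, 0.1805]
tcp_rot: [0.661, 0.75, -0.0, -0.001]
contact_force: [0.2, -0.1, -2.4]
opening: 0.24
finger_force: 61.5
```

send_rows --moves "0 0 -0.003 0.2 0.05 0 -1; 0 0 -0.006 0.45 0.11 0 -1; 0 0 -0.0095 0.7 0.17 0 -1; 0 0 -0.0095 0.9 0.22 0 -1; 0 0 -0.0095 0.945 0.232 0 -1; 0 0 -0.0095 0.945 0.232 0 -1; 0 0 -0.0095 0.945 0.232 0 -1"

```text
time: 5.12
eef_pos: [0.5598, 0.0656, 0.1814]
tcp_rot: [0.641, 0.768, -0.0, -0.0]
contact_force: [-0.2, -0.3, -2.0]
opening: 0.242
finger_force: 61.5
```

Run:
```python
from h import *
from plant import ctrl
s=ctrl.get_state();print(s["eef_pos"],s["tcp_rot"],s["time"],s["contact_force"],s["finger_force"],s["wrist_torque"])
c=grab("wrist","3");im=c["image"]
d=grab("side","3")["image"]
a=cv2.resize(im[150:450,200:450],(400,480),interpolation=cv2.INTER_CUBIC)
b=cv2.resize(d[130:280,250:375],(400,480),interpolation=cv2.INTER_CUBIC)
cv2.imwrite("pics/m5.png",np.hstack([a,b])[:,:,::-1])
```

```text
[0.55979124 0.06562956 0.18141159] [ 6.40669355e-01  7.67816779e-01 -4.13915549e-04 -1.47563188e-05] 5.125 [-0.15060826 -0.34880972 -2.00932887] 61.467543840408325 [-0.04970892  0.03380374 -0.03024634]
```

View pics/m5.png

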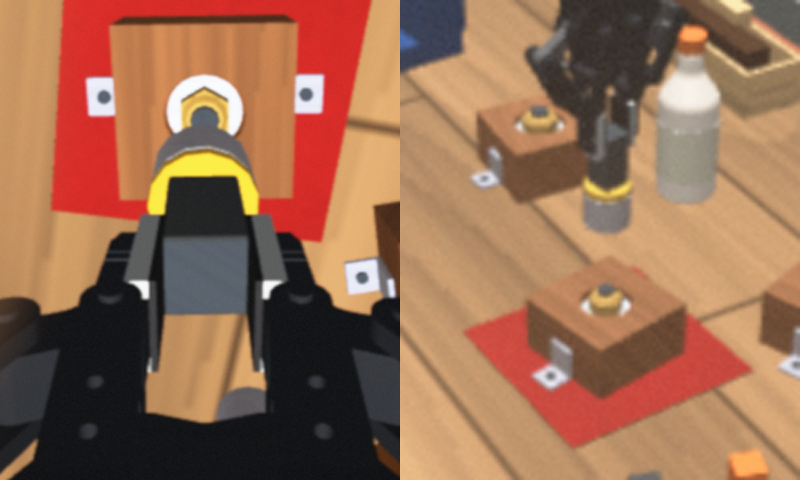

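Run:
```python
from h import *
c=load("wrist","3"); g=lambda x,y,z:at(c,200+x/1.6,150+y/1.6,z)[:2]
P=np.array([g(*p,.206) for p in [(163,235),(247,235),(249,313),(165,313)]]);print(P.round(4),P.mean(0))
for i in range(4): e=P[(i+1)%4]-P[i];print(np.hypot(*e).round(4),np.degrees(np.arctan2(e[1],e[0])).round(1)%90)
print("bolt",g(204.5,117,.0645),"recess",g(205,107,.052))
```

```text
[[0.5483 0.0748]
 [0.568  0.0784]
 [0.5727 0.0576]
 [0.5522 0.0539]] [0.56030927 0.06615949]
0.02 10.3
0.0213 12.799999999999997
0.0209 10.300000000000011
0.0213 10.400000000000006
bolt [0.55904572 0.06897282] recess [0.55892245 0.07085923]
```

send_rows --moves "0 0 0 0.005 -0.001 0.15 -1; 0 0 0 0.005 -0.001 0.28 -1; 0 0 0 0.005 -0.001 0.33 -1; 0 0 0 0.005 -0.001 0.34 -1; 0 0 0 0.005 -0.001 0.35 -1; 0 0 0 0.005 -0.001 0.355 -1; 0 0 0 0.005 -0.001 0.355 -1"

```text
time: 6.1
eef_pos: [0.5598, 0.0681, 0.1114]
tcp_rot: [0.64, 0.768, 0.0, 0.0]
contact_force: [-0.8, -0.6, -2.6]
opening: 0.242
finger_force: 61.4
```

send_rows --moves "0 0 0 -0.006 0 0 -1; 0 0 0 -0.006 0 0.01 -1; 0 0 0 -0.006 0 0.02 -1; 0 0 0 -0.006 0 0.025 -1; 0 0 0 -0.006 0 0.025 -1"

```text
time: 6.72
eef_pos: [0.5596, 0.0669, 0.1055]
tcp_rot: [0.64, 0.768, -0.0, -0.0]
contact_force: [-0.6, 0.3, -1.4]
opening: 0.24
finger_force: 61.4
```

send_rows --moves "0 0 0 0 0 0.01 -1; 0 0 0 0 0 0.02 -1; 0 0 0 0 0 0.03 -1; 0 0 0 0 0 0.035 -1; 0 0 0 0 0 0.035 -1"

```text
time: 7.35
eef_pos: [0.5596, 0.0669, 0.0986]
tcp_rot: [0.64, 0.768, -0.0, -0.0]
contact_force: [-0.5, 0.6, -2.3]
opening: 0.239
finger_force: 61.4
```

send_rows --moves "0 0 0 0 0 0.003 -1; 0 0 0 0 0 0.006 -1; 0 0 0 0 0 0.008 -1; 0 0 0 0 0 0.008 -1; 0 0 0 0 0 0.008 -1"

```text
time: 7.98
eef_pos: [0.5598, 0.0669, 0.0976]
tcp_rot: [0.64, 0.768, 0.0, 0.0]
contact_force: [-2.0, 0.1, 0.8]
opening: 0.235
finger_force: 62.0
```

Run:
```python
from h import *
from plant import ctrl
c=grab("wrist","4");d=grab("side","4")["image"]
s=ctrl.get_state();print(s["eef_pos"],s["contact_force"],s["wrist_torque"])
a=cv2.resize(c["image"][150:450,200:450],(400,480),interpolation=cv2.INTER_CUBIC)
b=cv2.resize(d[180:330,270:395],(400,480),interpolation=cv2.INTER_CUBIC)
cv2.imwrite("pics/m6.png",np.hstack([a,b])[:,:,::-1])
```

```text
[0.55983723 0.06682155 0.09759688] [-2.23495949 -0.27168097  1.71560155] [ 0.00662453  0.37772025 -0.02554642]
```

View pics/m6.png

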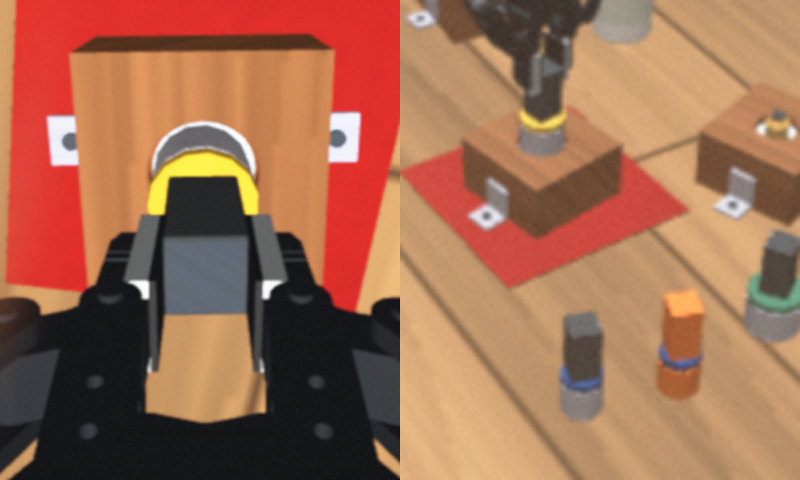

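The medium socket is seated in the recess. Its mouth is at about 44 mm, light floor contact has started, and it is upright. The other sockets are still standing.

```bash
python3 -c "
from plant import ctrl
print(ctrl.sign_off())"
```

```text
the job is handed in; nothing more can be done
None
```

The medium (yellow, 24 mm) socket is fully home over the nut on the red square, upright and still gripped, and the job is handed in. It was the only socket I tried, since the recess measured about 39 mm across. The other two sockets and the bystanders were not touched.

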